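Lock a sprung pack pusher back at the green tab

ROBOT

A 6-joint arm with a two-finger parallel gripper is mounted at the origin on the work surface. World frame = base frame: x ahead of the robot, y to its left, z up, the work surface at z = 0. Lengths are in m, angles in rad, forces in N, time in s.
With the tool pointing down it reaches from about 0.35 to 0.775 m from the base axis. Payload 5.5 kg.
Tool frame: the origin (TCP) lies on the centre line of the jaws, within the pads' length; the fingertips stand 11 mm ahead of it and the grasp point (between the pads) lies 8 mm behind it; z points along the fingers, y is the line along which they close (so a half turn about z gives the same grasp; the last joint's range is limited). The gripper opens to 85 mm and grips with 20 to 120 N. Pads are 22 mm wide; open, the fingers measure 114 mm over their backs; the gripper's body (76 mm by 85 mm) begins 54 mm behind the grasp point. The pads swing forward as they close: fully open they stand 13 mm farther back than shut.
Start: joints at [1.13, 0.313, 0.046, 1.304, 0, 1.431], TCP at [0.17, 0.549, 0.242] pointing down, gripper open.
Joint ranges: [-2.76, 2.76], [-0.86, 1.69], [-1.03, 1.26], [-2.2, 2.34], [-1.47, 1.5], [-3.14, 3.14]. Speed limits (rad/s): [2.57, 2.57, 3.14, 3.14, 3.14, 3.14].

INTERFACE

Orientations are given as a unit quaternion [w, x, y, z].
In Python, from workcell import env, viewer, order, models gives the robot as it stands.
- The arm moves only by the tool drive_tool, never from a script. Its argument "series" is a list that holds one entry, the list of rows, each a list of 6 numbers: the shift along the tool's x, y, z each as a share of 120 mm, from -1 to 1, then the turn, a rotation vector about the tool's x, y, z each as a share of 180 degrees, from -1 to 1. A call has 1 to 20 rows; each row shifts and turns the commanded pose from where the row before left it, along the tool's axes as they then stand; what a row does not reach is not made up. A row lasts 1/8 s, in which the tool goes at most 62.5 mm and 10.7 degrees, less where a joint would pass 70% of its speed; a pose out of reach is approached as far as the arm can. A call with a number of a shift or a turn outside -1 to 1 is refused whole. A call with a gripper value outside its range is refused whole. "jaw" is the opening, from -1 (shut) to 1 (fully open), set as the call begins (left out, the last holds). The fingers move at their own pace and stop on an object; "grip_force" is the grip in N (left out, the last holds). Time passes only in rows, so rows that do not move let the fingers close. It gives the time, the measured TCP pose, the force, the opening and the grip force at its end, in the units of the state.
- env.get_state(): the state, without advancing time (a new reading comes with each control period).
- viewer.read_camera(name): name is "scene" or "top" or "wrist"; returns the picture (400x640x3 uint8, red, green, blue); there is no depth.
- viewer.camera_info(name): a dict with "intrinsics" (3x3 intrinsics, pixels), "R" (3x3) and "t" (3): a world point X has camera coordinates R X + t; the wrist camera has in their place "T_tool_cam" (4x4, takes a point from camera to tool coordinates, whose origin is the TCP and whose axes are the flange's). Camera axes: x right, y down, z forward; pixel columns grow to the right and rows downward; lengths in m; the calibration is good to about 2 mm. A picture is of the moment at which its call begins: read the wrist's pose just before it. camera_info takes no time and is no camera call.
- order.hand_in(): hands the job in; it is judged then, once.
Trained networks look in the newest picture that a camera, given by its name, has taken for a name from the list of things; names that differ only in an ending like _2 or _b are one class to them, and where a whole thing is asked for, a point or a joint stands for the part that bears it (a point fixed in the world has none). Each returns a list of dicts, best first, with "score" (0 to 1); they miss things now and then, are a little off and sometimes report something else, mostly with a low value. They report only what shows in the picture. A call takes as long as a camera call. They do not tell look-alikes from the thing itself.
- models.silhouettes(label, camera): "region" (400x640 bool, what is visible of it) and "location" ([column, row] in pixels, amid what is visible of it).
The state is a dict: "clock": time; "joint_pos": joint angles; "qvel": joint speeds; "tau": joint torques, N m; "tcp_pos": TCP position; "orientation": TCP orientation; "wrist_force": force on the tool from outside, world axes, zero at the start; "ft_torque": the same for the moment, N m; "finger_gap": finger opening in m; "grip_force": force on a finger pad.
Only numpy, scipy, OpenCV 4.12 (cv2) and the standard library are available. Lean on these libraries where they do the work, as an engineer would, in place of code of your own. Each camera call takes 0.05 s, during which the arm holds its last target. There are 200 camera calls.

TASK

Lock the dispensary's sprung pack pusher back so its lane can be restocked: lift the yellow lock key from its stand and plug it into the square hole in the pusher's slide, then use it to draw the slide out to the green tab. Feel there for the hidden socket under the slide and push the key fully home, collar flush on the slide, so that the pusher stays locked at the green tab when you let go. Leave the cartons and bottles around it standing where they are.

Things in the scene. Friction and masses are not known exactly. Their poses are not given: they have to be found in the camera images.
- lane: the fixed pusher lane: a white open channel 300 mm long (local x -120 to +180 mm), 100 mm wide, 50 mm high, with a clear stop (85 mm high) at its +x end. Origin: on the table under the channel, on its centre line. Local x runs along the channel; the slide is drawn out towards -x (roughly to the robot), against its spring
- pusher (a joint): how far the teal sprung slide is drawn out to the lane's -x, in m: 0 home, 0.15 end stop. The spring pulls home with 3.4 N at 0, 7 N at 0.13. The slide is a flat bar 62 mm wide, 16 mm thick, top 53 mm over the table; at home it spans lane x -110 to +160 mm, black scale lines on its tail, an upright pusher face 40 mm high 86 mm to the +x of its hole
- pusher_hole (a point): centre of the mouth of the square hole in the slide's top, 53 mm over the table; moves with the slide; axes as the lane's; at home at lane x +70 mm. The hole goes right through the slide, 21 mm along x by 27 mm along y (3 mm wider than the key's tongue)
- rail_top (a point): point on the flat top of the index rail hidden under the slide, 34 mm over the table, at the lane's centre (not at a socket). The rail has one socket for each of the three tabs, 21 mm along x by 29 mm along y, deep enough for the key. All three lie off their tabs along x by the same unseen amount, up to 8 mm either way: find it by touch. Off a socket, the key's tip stands on the rail
- tab_green: the green tab, the mark to pull to: a green fixed clip on the lane's +y wall, 10 mm wide along x, top 56 mm over the table. Origin: on the table on the lane's centre line, abreast of the tab; axes as the lane's. A grey and a black tab mark the other two sockets. Tabs stand at lane x +25, -15 and -55 mm (pulls of 45, 85, 125 mm), green at any of these
- key: yellow lock key, 108 mm tall, about 200 g, upright. Origin: centre of the tongue's tip (underside). From the tip: steel tongue 18 (x) by 24 mm (y), z 0 to 40, lowest 5 mm tapered 1.7 mm a side; collar 40 by 44, z 40 to 48; grip block 30 (x) by 36 (y), z 48 to 108. Its x goes along the lane's x, either way round. Home, its collar lies on the slide, tip 13 mm over the table
- stand: the fixed grey key stand, a block 90 by 90 by 50 mm with a loose hole, in which the key hangs by its collar (tip 10 mm over the table). Origin: centre of its underside
- carton_a: bystander: medicine carton 50 x 90 x 70 mm high, pink band. Origin: centre of its underside
- carton_b: bystander: medicine carton 50 x 110 x 60 mm high, green band. Origin: centre of its underside
- carton_c: bystander: medicine carton 60 x 60 x 110 mm high, orange band. Origin: centre of its underside
- bottle_a: bystander: amber jar, 60 mm across, 110 mm high. Origin: centre of its underside
- bottle_b: bystander: white jar, blue cap, 52 mm across, 90 mm high. Origin: centre of its underside
Not all that is in view belongs to the job. There is more than one size of the key; the one meant has the size given above.

How it is judged:
On the way:
1. the key's tongue is plugged into the slide's hole (tip at least 6 mm below the mouth) while the slide is still within 15 mm of home (z of key in the frame of pusher_hole below -0.006 m and x of key in the frame of pusher_hole between -0.006 and 0.006 m and y of key in the frame of pusher_hole between -0.006 and 0.006 m and value of joint pusher below 0.015 m), for 0.1 s.
At the end, for the whole second after the job is handed in: the key is upright (within 0.15 rad), at rest and fully home in the slide's hole and the socket at the green tab: collar within 6 mm of flush (tip less than 19 mm over the table), tip within 6 mm of the hole's centre and abreast of the green tab within 13 mm, the slide held out by it (height (world z) of key below 0.019 m and x of key in the frame of pusher_hole between -0.006 and 0.006 m and y of key in the frame of pusher_hole between -0.006 and 0.006 m and x of key in the frame of tab_green between -0.013 and 0.013 m and angle between key's own z axis and vertical below 0.15 rad and linear speed of key below 0.02 m/s and value of joint pusher above 0.025 m); the robot touches nothing.
It fails at once if a carton or bottle is shifted by more than 40 mm or knocked over (distance of any of carton_a, carton_b, carton_c, bottle_a, bottle_b from where it was at the start of the episode above 0.04 m or angle between any of carton_a, carton_b, carton_c, bottle_a, bottle_b's own z axis and vertical above 0.5 rad).
It also fails if it takes over 58 s, if anything falls off the work surface, if the arm or the gripper's body presses on something with over 40 N, if the wrist force passes 120 N, or if a joint passes its speed limit or range.

## Working session

There is one attempt and no reset: what is moved stays moved. The work goes in short steps, Python scripts to look and compute and a tool call to move; the robot and the scene stay as the last step left them, time stands still between calls to the robot, and variables do not carry over. Pictures are saved under pics/ and viewed, at most 10 in all, crops included, and the job is handed in when it is done.

Besides the shell and the picture viewer there is one more tool, called after "Request:" as a command line: name --argument value ..., lists and objects as JSON in quotes. drive_tool: Moves the arm, as the interface text tells. Its arguments: {"type":"object","properties":{"series":{"type":"array"},"jaw":{"type":"number"},"grip_force":{"type":"number"}},"required":["series"]}

```bash
mkdir -p pics; ls; cat > h.py <<'E'
import numpy as np, cv2
from workcell import env, viewer, order, models
def snap(c,fn=None):
    im=viewer.read_camera(c)
    if fn: cv2.imwrite('pics/'+fn,im[...,::-1])
    return im
def proj(c,X):
    i=viewer.camera_info(c); p=np.array(i['R'])@np.asarray(X,float).T+np.array(i['t'])[:,None]
    q=np.array(i['intrinsics'])@p; return (q[:2]/q[2]).T
def ray(c,uv):
    i=viewer.camera_info(c); R=np.array(i['R']);t=np.array(i['t'])
    d=R.T@np.linalg.solve(np.array(i['intrinsics']),[uv[0],uv[1],1.]); return -R.T@t,d/np.linalg.norm(d)
def atz(c,uv,z):
    o,d=ray(c,uv); return o+d*(z-o[2])/d[2]
E
python3 - <<'E'
from h import *
a=snap('scene','s.png');b=snap('top','t.png')
s=env.get_state();print(s)
for c in ('scene','top','wrist'):
    print(c,viewer.camera_info(c))
for l in ['key','stand','pusher_hole','tab_green','lane','pusher']:
  for c in ('scene','top'):
    try:
      for r in models.silhouettes(l,c)[:3]: print(l,c,round(r['score'],2),np.round(r['location'],1),r['region'].sum())
    except Exception as e: print(l,c,e)
E
```

```text
pics
{'clock': 0.1, 'joint_pos': array([ 1.13040979e+00,  3.13951502e-01,  4.51346168e-02,  1.30361670e+00,
       -1.78032378e-05,  1.43121230e+00]), 'qvel': array([ 2.10053905e-04, -2.44695951e-03,  2.87723405e-03, -1.15869035e-03,
       -1.30350833e-03,  8.17261148e-05]), 'tau': array([ 3.80303187e-03, -4.81726134e+01,  2.99241954e+01,  1.27677227e-02,
       -1.55328541e-05, -2.52599580e-05]), 'tcp_pos': array([0.17018748, 0.54879235, 0.24150031]), 'orientation': array([-2.25547682e-04,  1.49834810e-01,  9.88710706e-01, -7.86996317e-04]), 'wrist_force': array([ 0.29373704, -0.25738525,  0.5721692 ]), 'ft_torque': array([-0.05814357, -0.06679638, -0.00170062]), 'grip_force': 0.0, 'finger_gap': 0.08550268559098365}
scene {'intrinsics': array([[381.34404238,   0.        , 324.08476368],
       [  0.        , 381.34404238, 198.60495666],
       [  0.        ,   0.        ,   1.        ]]), 'R': array([[-0.53330839,  0.8459071 , -0.00483223],
       [ 0.72056833,  0.45128042, -0.52642879],
       [-0.44312916, -0.28423084, -0.85020549]]), 't': array([ 0.30438245, -0.41591661,  1.2657
[... 623 characters left out ...]
269e-01,
         6.83485921e-02],
       [ 9.99999960e-01, -1.39474968e-04,  2.44311537e-04,
        -3.35941811e-04],
       [-2.73159643e-04, -2.73740242e-01,  9.61803621e-01,
        -1.30895085e-01],
       [ 0.00000000e+00,  0.00000000e+00,  0.00000000e+00,
         1.00000000e+00]])}
key scene 0.66 [395.6 204.3] 258
key scene 0.62 [449.4 203.6] 489
key scene 0.53 [426.7 244.9] 279
key top 0.65 [238.  237.2] 247
key top 0.41 [236.3 202.1] 106
stand scene 0.72 [439.4 218.6] 1282
stand top 0.63 [358.2 196.8] 1946
stand top 0.56 [242.2 228.7] 754
pusher_hole top 0.96 [356.3 195.4] 1698
lane scene 0.97 [293.  191.7] 4409
lane top 0.57 [355.8 192.1] 3047
pusher scene 0.86 [295.9 179.7] 2242
```

```bash
python3 - <<'E'
import cv2,numpy as np
s=cv2.imread('pics/s.png');t=cv2.imread('pics/t.png')
f=lambda im,x0,y0,w,h,k:cv2.resize(im[y0:y0+h,x0:x0+w],None,fx=k,fy=k,interpolation=cv2.INTER_CUBIC)
cv2.imwrite('pics/s2.png',f(s,190,90,320,240,2.5)); cv2.imwrite('pics/t2.png',f(t,190,80,266,200,3))
E
```

```text
(no output)
```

View pics/s2.png

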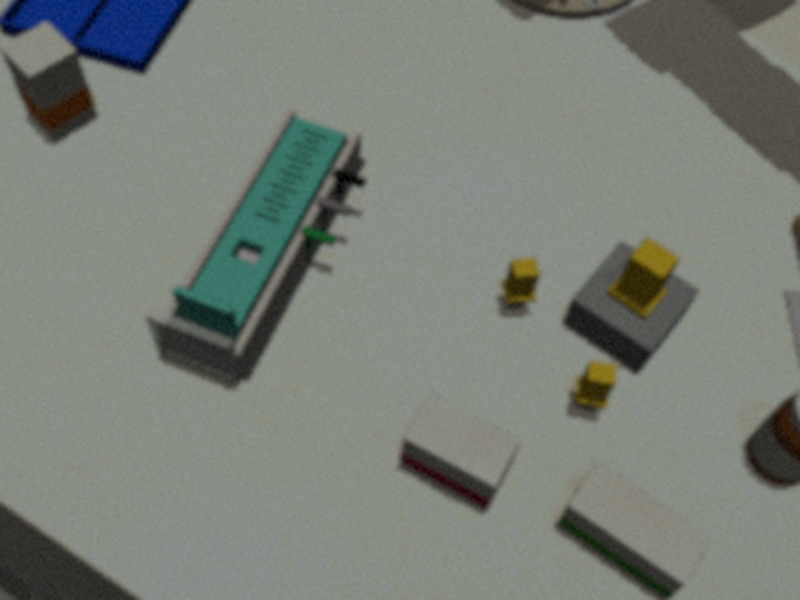

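View pics/t2.png

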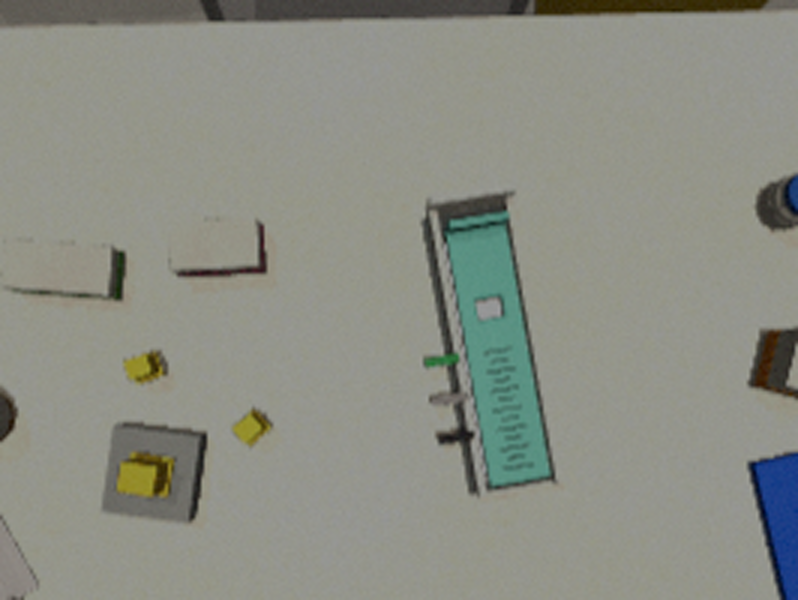

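The scene crop shows the lane in the middle. Green is the tab nearest home (top crop 440,360), so the pull is 45 mm. The hole is at top crop (489,308). The full-size key sits in the grey stand at top crop (145,475), and two small decoy keys lie nearby.

```bash
python3 - <<'E'
from h import *
T=lambda p:(190+(p[0]+.5)/3-.5,80+(p[1]+.5)/3-.5)
S=lambda p:(190+(p[0]+.5)/2.5-.5,90+(p[1]+.5)/2.5-.5)
def tri(pt,ps):
    o1,d1=ray('top',T(pt));o2,d2=ray('scene',S(ps))
    A=np.c_[d1,-d2];k=np.linalg.lstsq(A,o2-o1,rcond=None)[0]
    return (o1+k[0]*d1+o2+k[1]*d2)/2, np.linalg.norm(o1+k[0]*d1-o2-k[1]*d2)
print('hole',tri((489,308),(248,252)))
print('key top',tri((140,479),(654,256)))
print('keytop z.118',atz('top',T((140,479)),.118),atz('scene',S((654,256)),.118))
q=[atz('top',T(p),.05) for p in[(118,423),(207,432),(195,522),(103,512)]]
print('stand',np.mean(q,0),np.degrees(np.arctan2(*(q[0]-q[3])[[1,0]])),np.degrees(np.arctan2(*(q[1]-q[2])[[1,0]])))
h=atz('top',T((489,308)),.053);print('hole',h)
a=atz('top',T((520,485)),.053);b=atz('top',T((478,222)),.053);print(a,b,np.degrees(np.arctan2(*(b-a)[[1,0]])))
for n,p in(('g',(441,360)),('gr',(446,399)),('bk',(455,437))): print(n,atz('top',T(p),.056))
for l in['carton','bottle']:
  pass
s=env.get_state()
from scipy.spatial.transform import Rotation as R
w,x,y,z=s['orientation'];M=R.from_quat([x,y,z,w]).as_matrix();print(M.round(3))
E
```

```text
hole (array([ 0.62754005, -0.06955357,  0.04832145]), np.float64(0.0003890406405048131))
key top (array([0.46429897, 0.27997116, 0.11430915]), np.float64(0.003076531869571109))
keytop z.118 [0.46506698 0.27769498 0.118     ] [0.46635103 0.28143594 0.118     ]
stand [0.4666079  0.27586203 0.05      ] -10.282442201845084 -8.500780437463774
hole [ 0.62729312 -0.06921007  0.053     ]
[ 0.4454095  -0.09613797  0.053     ] [ 0.71644544 -0.06019056  0.053     ] 7.555028250002456
g [ 0.57480767 -0.01833912  0.056     ]
gr [ 0.53484079 -0.02247572  0.056     ]
bk [ 0.49591666 -0.03070813  0.056     ]
[[-0.955  0.296  0.   ]
 [ 0.296  0.955  0.   ]
 [-0.     0.    -1.   ]]
```

Request:
drive_tool --series '[[[-0.432,-0.202,0,0,0,0],[-0.432,-0.202,0,0,0,0],[-0.432,-0.202,0,0,0,0],[-0.432,-0.202,0,0,0,0],[-0.432,-0.202,0,0,0,0],[-0.432,-0.202,0,0,0,0],[-0.432,-0.202,0,0,0,0],[0,0,0,0,0,0.057],[0,0,0,0,0,0.057],[0,0,0,0,0,0.057],[0,0,0,0,0,0.057],[0,0,0,0,0,0.057],[0,0,0,0,0,0.057],[0,0,0,0,0,0.057],[0,0,0,0,0,0.057],[0,0,0,0,0,0]]]' --jaw 1

```text
clock: 2.7
tcp_pos: [0.4667, 0.2796, 0.2424]
orientation: [0.0, 0.762, 0.648, 0.0]
wrist_force: [0.4, -0.4, -0.2]
finger_gap: 0.0853
grip_force: 0.0
```

```bash
cat >> h.py <<'E'
from scipy.spatial.transform import Rotation as Ro
def tool():
    s=env.get_state();w,x,y,z=s['orientation'];return s,Ro.from_quat([x,y,z,w]).as_matrix(),np.array(s['tcp_pos'])
def wray(uv,M,p):
    i=viewer.camera_info('wrist');C=np.array(i['T_tool_cam'])
    d=M@C[:3,:3]@np.linalg.solve(np.array(i['intrinsics']),[uv[0],uv[1],1.]);return M@C[:3,3]+p,d/np.linalg.norm(d)
def watz(uv,M,p,z):
    o,d=wray(uv,M,p);return o+d*(z-o[2])/d[2]
def wproj(X,M,p):
    i=viewer.camera_info('wrist');C=np.array(i['T_tool_cam']);c=C[:3,:3].T@(M.T@(np.array(X)-p)-C[:3,3]);q=np.array(i['intrinsics'])@c;return q[:2]/q[2]
E
python3 - <<'E'
from h import *
s,M,p=tool();im=snap('wrist','w1.png');print(s['clock'],p,M.round(3),s['joint_pos'].round(3))
for l in('key','stand'):
  for r in models.silhouettes(l,'wrist')[:3]:
    c=cv2.minAreaRect(np.argwhere(r['region'])[:,::-1].astype(np.float32));print(l,r['score'],r['location'],r['region'].sum(),c)
E
```

```text
2.7 [0.46670801 0.27963323 0.24236507] [[ 0.16   0.987  0.   ]
 [ 0.987 -0.16   0.   ]
 [ 0.     0.    -1.   ]] [ 0.392  0.253 -0.036  1.282  0.     2.124]
key 0.84 [435.1, 145.6] 1356 ((434.7000732421875, 146.40000915527344), (41.59086227416992, 37.565940856933594), 63.43495178222656)
key 0.73 [380.5, 261.0] 1149 ((379.7500305175781, 259.2500305175781), (45.25482940673828, 31.819805145263672), 45.0)
key 0.64 [323.7, 180.3] 2513 ((322.1205749511719, 179.74520874023438), (42.41536331176758, 61.80947494506836), 2.12109637260437)
stand 0.63 [323.4, 149.8] 6109 ((321.9999694824219, 168.0), (93.99998474121094, 93.99998474121094), 0.0)
```

View pics/w1.png

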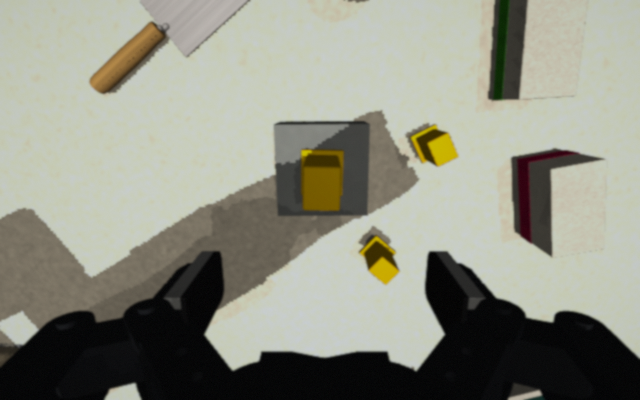

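The wrist view shows the key in its stand at (322,180), square to the image, so the tool yaw matches it. The fingers are lower in the frame. I'll measure the key's top-face corners in an enlarged crop.

```bash
python3 - <<'E'
from h import *
im=cv2.imread('pics/w1.png');cv2.imwrite('pics/w1c.png',cv2.resize(im[110:230,260:380],None,fx=5,fy=5,interpolation=cv2.INTER_CUBIC))
s,M,p=tool()
for X in [(.467,.277,.118),(.467,.277,.01)]: print(wproj(X,M,p))
K=np.array([.4667,.2777]);R2=M[:2,:2]
for z,a,b in((.118,.015,.018),(.058,.02,.022),(.05,.045,.045)):
  print(z,[wproj([*(K+R2@np.array([sx*b,sy*a])),z],M,p).round(1).tolist() for sx in(-1,1) for sy in(-1,1)])
E
```

```text
[323.68084572 195.02493829]
[323.70993097 168.16716456]
0.118 [[304.2, 216.2], [342.1, 216.1], [303.5, 171.5], [342.8, 171.5]]
0.058 [[302.5, 199.6], [344.0, 199.6], [301.7, 154.2], [344.8, 154.2]]
0.05 [[278.5, 219.3], [368.1, 219.3], [275.0, 128.3], [371.5, 128.3]]
```

View pics/w1c.png

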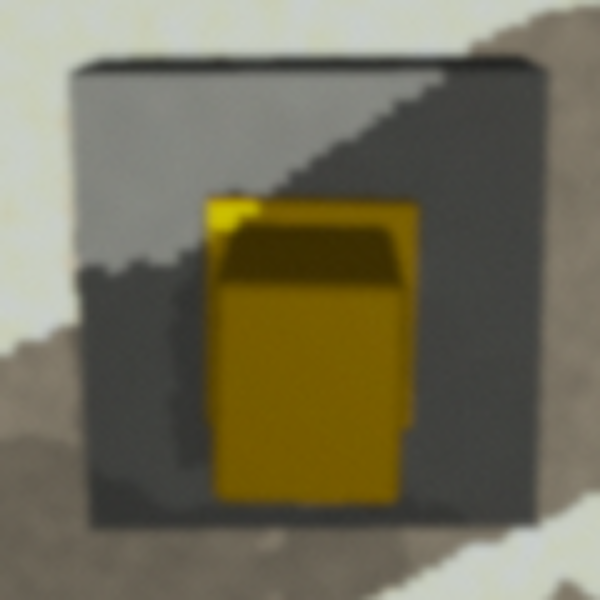

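Request:
drive_tool --series '[[[0.019,-0.008,0.345,0,0,0],[0,0,0.345,0,0,0],[0,0,0.345,0,0,0],[0,0,0.345,0,0,0],[0,0,0,0,0,0]]]'

```text
clock: 3.48
tcp_pos: [0.4634, 0.2809, 0.0738]
orientation: [-0.001, 0.762, 0.648, -0.003]
wrist_force: [-1.1, 0.3, 0.7]
finger_gap: 0.0852
grip_force: 0.0
```

Request:
drive_tool --series '[[[0,0,0,0,0,0],[0,0,0,0,0,0],[0,0,0,0,0,0],[0,0,0,0,0,0],[0,0,0,0,0,0],[0,0,0,0,0,0]]]' --jaw -1 --grip_force 80

```text
clock: 4.22
tcp_pos: [0.4671, 0.2826, 0.0784]
orientation: [0.0, 0.762, 0.647, 0.001]
wrist_force: [-0.1, 0.0, 6.2]
finger_gap: 0.0291
grip_force: 80.0
```

Request:
drive_tool --series '[[[0,0,-0.2,0,0,0],[0,0,-0.35,0,0,0],[0,0,-0.35,0,0,0],[0,0,-0.1,0,0,0],[0,0,0,0,0,0]]]'

```text
clock: 4.85
tcp_pos: [0.4663, 0.2821, 0.1968]
orientation: [0.0, 0.762, 0.647, 0.001]
wrist_force: [-0.6, -0.1, -2.6]
finger_gap: 0.0293
grip_force: 79.4
```

```bash
python3 - <<'E'
from h import *
s,M,p=tool();snap('wrist','w2.png');print(s['clock'],p,M.round(3),s['wrist_force'],s['finger_gap'])
# plan: lane yaw ~7.55deg, go to hole
tgt=np.array([.6273,-.0692]);d=M.T@np.r_[tgt-p[:2],0];print('tool shift',d, 'yaw now y',np.degrees(np.arctan2(M[1,1],M[0,1])))
# teal mask in top & scene
im=viewer.read_camera('top');hsv=cv2.cvtColor(im,cv2.COLOR_RGB2HSV)
m=cv2.inRange(hsv,(75,70,60),(98,255,255));n,l,st,c=cv2.connectedComponentsWithStats(m);k=1+np.argmax(st[1:,4]);print(st[k])
B=(l==k).astype(np.uint8)
ct,_=cv2.findContours(B,cv2.RETR_CCOMP,cv2.CHAIN_APPROX_NONE)
for q in ct:
  if len(q)>10: r=cv2.minAreaRect(q);bx=np.array([atz('top',v,.053) for v in cv2.boxPoints(r)]);print(r,bx[:,:2].round(4).tolist(),bx.mean(0))
E
```

```text
4.85 [0.46634343 0.28211994 0.19679905] [[ 0.162  0.987  0.001]
 [ 0.987 -0.162  0.   ]
 [ 0.001  0.001 -1.   ]] [-0.58826521 -0.13508769 -2.64890949] 0.029329801193975547
tool shift [-3.20641356e-01  2.15689207e-01 -8.88445173e-06] yaw now y -9.313176028472668
[ 338  150   36   92 1747]
((355.243408203125, 195.9422607421875), (90.09205627441406, 21.6959228515625), 80.64701843261719) [[0.7185, -0.0238], [0.7281, -0.0903], [0.453, -0.1279], [0.4437, -0.0619]] [ 0.58579871 -0.07596709  0.053     ]
((352.73529052734375, 182.44117736816406), (8.973817825317383, 10.914102554321289), 75.96376037597656) [[0.6367, -0.05], [0.6442, -0.0829], [0.6172, -0.0889], [0.6097, -0.056]] [ 0.62696257 -0.06941565  0.053     ]
```

View pics/w2.png

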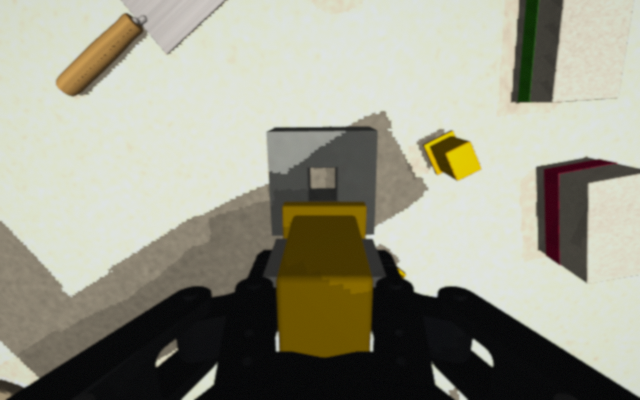

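The key is held centred in the jaws and clear of the stand. Next I hover beside the lane, so the hole shows past the key.

Request:
drive_tool --series '[[[-0.384,0.24,0,0,0,0],[-0.384,0.24,0,0,0,0],[-0.384,0.24,0,0,0,0],[-0.384,0.24,0,0,0,0],[-0.384,0.24,0,0,0,0],[-0.384,0.24,0,0,0,0],[-0.384,0.24,0,0,0,0],[-0.384,0.24,0,0,0,0],[0,0,0,0,0,-0.047],[0,0,0,0,0,-0.047],[0,0,0,0,0,0],[0,0,0,0,0,0]]]'

```text
clock: 6.45
tcp_pos: [0.6333, -0.1187, 0.1953]
orientation: [-0.001, 0.659, 0.752, -0.0]
wrist_force: [0.2, 0.5, -2.9]
finger_gap: 0.0295
grip_force: 79.8
```

```bash
cat >> h.py <<'E'
def teal(M,p,fn=None):
    im=snap('wrist',fn);hsv=cv2.cvtColor(im,cv2.COLOR_RGB2HSV)
    m=cv2.inRange(hsv,(75,70,40),(98,255,255));n,l,st,c=cv2.connectedComponentsWithStats(m);k=1+np.argmax(st[1:,4])
    ct,_=cv2.findContours((l==k).astype(np.uint8),cv2.RETR_CCOMP,cv2.CHAIN_APPROX_NONE)
    for q in ct:
        if len(q)>20:
            W=np.array([watz(v,M,p,.053)[:2] for v in q[:,0]],np.float32)*1000
            r=cv2.minAreaRect(W);print(len(q),q[:,0].min(0),q[:,0].max(0),r)
E
python3 - <<'E'
from h import *
s,M,p=tool();teal(M,p,'w3.png');print(s['clock'],p,M.round(4),s['joint_pos'].round(2))
E
```

```text
882 [91 79] [461 170] ((591.7020874023438, -77.23322296142578), (283.7961120605469, 70.37269592285156), 8.342267036437988)
116 [311 106] [339 141] ((628.0977783203125, -68.53044891357422), (22.125146865844727, 26.960655212402344), 7.482790946960449)
6.45 [ 0.63325424 -0.11871819  0.19533384] [[-1.302e-01  9.915e-01 -2.100e-03]
 [ 9.915e-01  1.302e-01  7.000e-04]
 [ 1.000e-03 -1.900e-03 -1.000e+00]] [-0.31  0.47  0.16  1.26  0.    1.13]
```

View pics/w3.png

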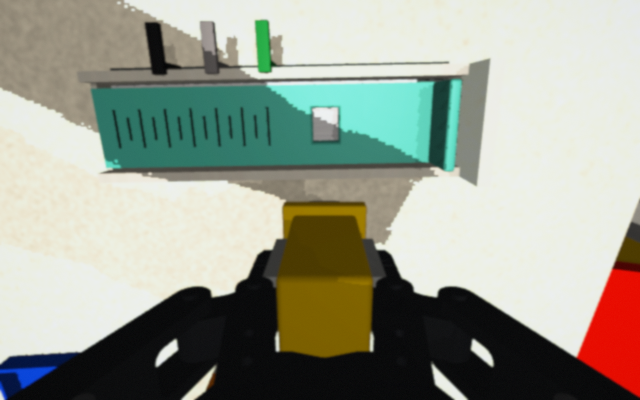

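The wrist view shows the slide with the hole at (325,124) and the green tab at (263,45). The key is in the jaws, its top face at about (324,315). I'll refine the lane yaw and the key's offset in the hand.

```bash
python3 - <<'E'
from h import *
s,M,p=tool();im=cv2.imread('pics/w3.png');hsv=cv2.cvtColor(im,cv2.COLOR_BGR2HSV)
m=cv2.inRange(hsv,(75,70,40),(98,255,255))
for nm,f in(('far',0),('near',-1)):
  P=[];
  for u in range(130,410,4):
    v=np.flatnonzero(m[:,u]); v=v[v<190]
    if len(v): P.append(watz((u,v[f]),M,p,.053)[:2])
  P=np.float32(P);vx,vy,x,y=cv2.fitLine(P,cv2.DIST_HUBER,0,.001,.001).ravel();print(nm,np.degrees(np.arctan(vy/vx)),y+(.628-x)*vy/vx)
g=cv2.inRange(hsv,(50,100,50),(70,255,255));ys,xs=np.nonzero(g);k=(ys<100)&(xs>200)&(xs<330);c=cv2.minAreaRect(np.c_[xs[k],ys[k]].astype(np.float32));print('green',c,watz((xs[k].mean(),ys[k].mean()),M,p,.056))
# yellow: bright face bounds in tool coords
yl=cv2.inRange(hsv,(20,100,30),(35,255,255))
for v in(220,235,260,290,310,330,345): u=np.flatnonzero(yl[v,220:420]);print(v,u.min()+220,u.max()+220,im[v,324])
print(im[200:300:4,300].tolist())
C=lambda x,y,z:wproj(p+M@np.array([x,y,z]),M,p).round(1)
print('pred top',C(.018,.015,-.040),C(.018,-.015,-.04),C(-.018,-.015,-.04),'collar',C(.022,.02,.020),C(.022,-.02,.02))
E
```

```text
far 8.514055 -0.038892005
near 8.551735 -0.10078581
green ((264.7217712402344, 45.54863739013672), (51.33732986450195, 16.218355178833008), 86.42366790771484) [ 0.5758929  -0.01900705  0.056     ]
220 283 366 [ 1 60 79]
235 284 365 [ 0 59 78]
260 281 367 [ 0 61 78]
290 275 373 [  0  98 126]
310 276 372 [  0  98 125]
330 277 371 [  0  96 125]
345 280 368 [  0  95 125]
[[96, 117, 126], [3, 65, 84], [0, 119, 152], [0, 120, 155], [0, 69, 91], [0, 60, 78], [0, 60, 79], [1, 61, 79], [0, 60, 78], [1, 60, 80], [0, 59, 78], [2, 59, 77], [2, 58, 76], [0, 58, 76], [0, 58, 76], [0, 57, 75], [2, 59, 76], [0, 58, 74], [0, 58, 74], [2, 69, 89], [0, 87, 112], [0, 98, 126], [0, 98, 128], [0, 98, 125], [0, 97, 126]]
pred top [372.1 276.5] [271.1 276.5] [275.8 375.7] collar [365.5 204. ] [279.2 204.1]
```

Request:
drive_tool --series '[[[0.21,0.002,0,0,0,0],[0.207,0.002,0,0,0,-0.005],[0,0,0.28,0,0,0],[0,0,0.28,0,0,0],[0,0,0,0,0,0],[0,0,0,0,0,0]]]'

```text
clock: 7.25
tcp_pos: [0.6282, -0.0685, 0.1308]
orientation: [0.001, 0.652, 0.758, 0.0]
wrist_force: [-0.8, -0.4, -1.4]
finger_gap: 0.0292
grip_force: 79.8
```

```bash
python3 - <<'E'
from h import *
s,M,p=tool();print(s['clock'],p,M.round(4),s['wrist_force'],s['ft_torque'])
im=snap('wrist','w4.png');t=snap('top');sc=snap('scene','s4.png')
cv2.imwrite('pics/c4.png',np.hstack([cv2.resize(sc[150:250,230:363],(532,400))[...,::-1],cv2.resize(t[145:235,305:372],(268,360))[...,::-1][:400] if 0 else cv2.resize(t[145:245,305:372],(268,400))[...,::-1]]))
E
```

```text
7.25 [ 0.62816555 -0.06852343  0.1308411 ] [[-1.489e-01  9.888e-01  1.400e-03]
 [ 9.888e-01  1.489e-01 -1.000e-04]
 [-3.000e-04  1.300e-03 -1.000e+00]] [-0.81785814 -0.40163107 -1.40612681] [-0.00818502 -0.02548281  0.01138841]
```

View pics/c4.png

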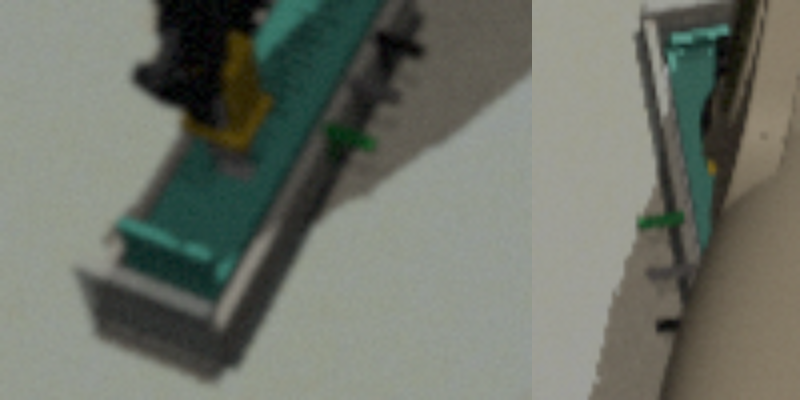

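The scene crop shows the tongue just above the hole. I'll go down gently.

Request:
drive_tool --series '[[[0,-0.006,0.04,0,0,0],[0,0,0.04,0,0,0],[0,0,0.04,0,0,0],[0,0,0,0,0,0]]]'

```text
clock: 7.9
tcp_pos: [0.6264, -0.0694, 0.1143]
orientation: [-0.001, 0.653, 0.758, -0.0]
wrist_force: [0.2, 0.2, -2.6]
finger_gap: 0.0289
grip_force: 79.8
```

Request:
drive_tool --series '[[[0,0,0.03,0,0,0],[0,0,0.03,0,0,0],[0,0,0,0,0,0],[0,0,0,0,0,0]]]'

```text
clock: 8.4
tcp_pos: [0.627, -0.0694, 0.1079]
orientation: [0.0, 0.653, 0.758, 0.0]
wrist_force: [-0.3, -0.7, -1.8]
finger_gap: 0.0291
grip_force: 79.8
```

Request:
drive_tool --series '[[[0,-0.04,0,0,0,0],[0,-0.08,0,0,0,0],[0,-0.08,0,0,0,0],[0,-0.08,0,0,0,0],[0,0,0,0,0,0],[0,0,0,0,0,0]]]'

```text
clock: 9.15
tcp_pos: [0.5946, -0.0745, 0.1084]
orientation: [0.001, 0.653, 0.758, 0.001]
wrist_force: [3.7, 1.1, -2.3]
finger_gap: 0.0295
grip_force: 79.9
```

Request:
drive_tool --series '[[[0,0,0.025,0,0,0],[0,0,0.025,0,0,0],[0,0,0.01,0,0,0],[0,0,0,0,0,0],[0,0,0,0,0,0]]]'

```text
clock: 9.78
tcp_pos: [0.595, -0.0747, 0.1024]
orientation: [0.001, 0.653, 0.758, 0.001]
wrist_force: [3.3, 1.8, 7.1]
finger_gap: 0.0292
grip_force: 81.5
```

Request:
drive_tool --series '[[[0,-0.012,0,0,0,0],[0,-0.012,0,0,0,0],[0,-0.012,0,0,0,0],[0,0,0,0,0,0]]]'

```text
clock: 10.28
tcp_pos: [0.5921, -0.0751, 0.1024]
orientation: [0.002, 0.653, 0.758, 0.002]
wrist_force: [7.0, 1.3, 4.9]
finger_gap: 0.0292
grip_force: 80.8
```

Request:
drive_tool --series '[[[0,-0.01,0,0,0,0],[0,-0.01,0,0,0,0],[0,0,0,0,0,0]]]'

```text
clock: 10.65
tcp_pos: [0.5896, -0.0755, 0.1024]
orientation: [0.002, 0.653, 0.758, 0.002]
wrist_force: [6.4, 1.7, 4.4]
finger_gap: 0.0293
grip_force: 80.9
```

Request:
drive_tool --series '[[[0,-0.01,0,0,0,0],[0,-0.01,0,0,0,0],[0,0,0,0,0,0]]]'

```text
clock: 11.02
tcp_pos: [0.5872, -0.0759, 0.1023]
orientation: [0.002, 0.653, 0.758, 0.002]
wrist_force: [6.7, 2.0, 4.2]
finger_gap: 0.0293
grip_force: 81.0
```

Still on the rail at a pull of about 40 mm. I keep sliding, with a touch more press.

Request:
drive_tool --series '[[[0,-0.01,0.004,0,0,0],[0,-0.01,0.004,0,0,0],[0,0,0,0,0,0]]]'

```text
clock: 11.4
tcp_pos: [0.5861, -0.0761, 0.1022]
orientation: [0.003, 0.652, 0.758, 0.003]
wrist_force: [7.9, 2.2, 6.6]
finger_gap: 0.0293
grip_force: 81.2
```

Request:
drive_tool --series '[[[0,-0.01,0,0,0,0],[0,-0.01,0,0,0,0],[0,0,0,0,0,0]]]'

```text
clock: 11.78
tcp_pos: [0.5809, -0.0768, 0.1003]
orientation: [0.001, 0.653, 0.758, 0.0]
wrist_force: [5.4, -0.4, 1.2]
finger_gap: 0.0291
grip_force: 80.6
```

It dropped about 2 mm, so it's at the edge of the socket. I'll press down.

Request:
drive_tool --series '[[[0,-0.004,0.02,0,0,0],[0,0,0.02,0,0,0],[0,0,0,0,0,0]]]'

```text
clock: 12.15
tcp_pos: [0.581, -0.0767, 0.0953]
orientation: [0.001, 0.653, 0.758, 0.001]
wrist_force: [7.2, 0.8, -0.3]
finger_gap: 0.0291
grip_force: 80.5
```

Request:
drive_tool --series '[[[0,0,0.03,0,0,0],[0,0,0.03,0,0,0],[0,0,0.03,0,0,0],[0,0,0.03,0,0,0],[0,0,0,0,0,0],[0,0,0,0,0,0]]]'

```text
clock: 12.9
tcp_pos: [0.5811, -0.0768, 0.0814]
orientation: [0.001, 0.653, 0.758, 0.001]
wrist_force: [6.2, 0.4, 2.8]
finger_gap: 0.0291
grip_force: 80.7
```

Request:
drive_tool --series '[[[0,0,0.015,0,0,0],[0,0,0.01,0,0,0],[0,0,0,0,0,0],[0,0,0,0,0,0]]]'

```text
clock: 13.4
tcp_pos: [0.5827, -0.0765, 0.0814]
orientation: [0.003, 0.653, 0.758, 0.002]
wrist_force: [4.0, 3.4, 17.7]
finger_gap: 0.0294
grip_force: 83.0
```

It's stopped hard at the flush height. I'll ease off, open and back away upward.

Request:
drive_tool --series '[[[0,0,-0.02,0,0,0],[0,0,0,0,0,0]]]'

```text
clock: 13.65
tcp_pos: [0.5811, -0.0767, 0.0814]
orientation: [0.002, 0.653, 0.758, 0.001]
wrist_force: [4.1, 1.2, 6.8]
finger_gap: 0.029
grip_force: 81.4
```

Request:
drive_tool --series '[[[0,0,0,0,0,0],[0,0,0,0,0,0],[0,0,0,0,0,0],[0,0,0,0,0,0],[0,0,0,0,0,0]]]' --jaw 1

```text
clock: 14.28
tcp_pos: [0.5792, -0.0766, 0.0797]
orientation: [-0.0, 0.653, 0.758, -0.0]
wrist_force: [0.3, 0.2, 0.6]
finger_gap: 0.0856
grip_force: 0.0
```

Request:
drive_tool --series '[[[0,0,-0.2,0,0,0],[0,0,-0.4,0,0,0],[0,0,-0.4,0,0,0],[0,0,-0.4,0,0,0],[0,0,0,0,0,0]]]'

```text
clock: 14.9
tcp_pos: [0.5817, -0.0771, 0.2527]
orientation: [0.004, 0.653, 0.758, 0.002]
wrist_force: [-0.4, -0.4, -0.5]
finger_gap: 0.0853
grip_force: 0.0
```

```bash
python3 - <<'E'
from h import *
s,M,p=tool();im=snap('wrist');sc=snap('scene');print(s['clock'],p)
cv2.imwrite('pics/f.png',np.hstack([im[:300,150:530],cv2.resize(sc[130:250,230:350],(300,300))])[...,::-1])
# predicted key top corners: tip at .013
K=np.array([.5818,-.0767]);R=M[:2,:2]
print([wproj([*(K+R@np.array([a*.018,b*.015])),.121],M,p).round().tolist() for a in(-1,1) for b in(-1,1)])
E
```

```text
14.9 [ 0.58169111 -0.07713188  0.25271966]
[[303.0, 210.0], [340.0, 209.0], [303.0, 166.0], [341.0, 166.0]]
```

View pics/f.png

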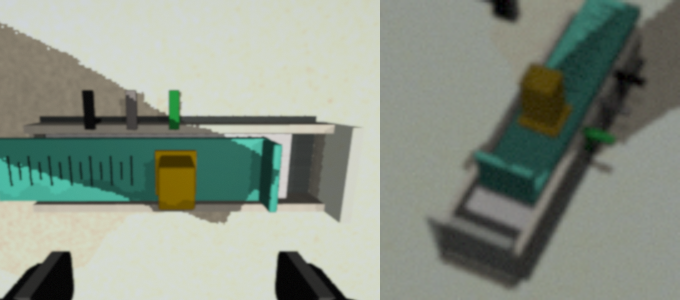

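The key stands upright with its collar on the slide at crop (175,180). It is abreast of the green tab at (174,108), and the slide is staying out with the gripper clear. I'm handing the job in.

```bash
python3 -c "
from workcell import order
print(order.hand_in())"
```

```text
the job is handed in; nothing more can be done
None
```

I handed the job in at about 15 s of robot time: the key is pushed home at the green tab, collar flush, and the slide stayed out after I let go. The final pictures show it upright and in line with the tab; the hand-in call gave no verdict.

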